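Open the wide plane cupboard in the cooper's workshop

TASK

Two small wooden cupboards for planes stand side by side on the bench. Grip the wider one's door by its handle, near the handle's top, and swing it wide open, to about a right angle, then let go so that it stays open. Leave the narrower cupboard shut and do not shove or upset the small open tub that stands in front of it.

Things in the scene. Friction and masses are not known exactly. Their poses are not given: they have to be found in the camera images.
- wide_door (a joint): Door angle of the wider cupboard, rad: 0 shut, starts 0 to 0.5 ajar, stop 1.65. Fixed wooden box 220 mm wide, 180 deep, 250 high, left or right of the other, front to the robot within 12 deg. Door: whole front, 15 mm thick, top edge 247 mm up, 0.5 kg, no latch, stays where left (0.1 N m). Hinge on its left edge seen from the robot, handle at right; opens towards the robot, clockwise from above.
- wide_grip (a point): Grip point on that door's handle, an upright dark steel round bar 11 mm thick, 106 long, 40 mm out from the door face, 30 mm from its free edge. Point: on the bar's centre line, 20 mm below its top end, 222 mm above the bench, free beside and above. Axes turn with the door: x into the door, y along it to the hinge, z up. The upright hinge line passes 40 mm along +x and 186 mm along +y from it.
- narrow_door (a joint): Door angle of the narrower cupboard, rad: starts shut at 0 and is to stay shut. Same wood, make and kind of handle, but 140 mm wide, 180 deep and 230 high; at least 70 mm from the wider one.
- tub: Small open round wooden tub with two thin hoops, 90 mm across, 65 high, loose, 0.15 kg, on the bench 190 to 230 mm in front of the narrower cupboard's middle, beside the wide door's sweep and clear of it. Origin at the centre of its underside, z up.

How it is judged:
By the outcome, as a careful person would: the job done as asked, in the order asked, and still so for the second after the job is handed in, with the robot touching nothing.
It also fails if it takes over 38 s, if anything falls off the work surface, if the arm or the gripper's body presses on something with over 40 N, if the wrist force passes 120 N, or if a joint passes its speed limit or range.

ROBOT

A 6-joint arm with a two-finger parallel gripper is mounted at the origin on the work surface. World frame = base frame: x ahead of the robot, y to its left, z up, the work surface at z = 0. Lengths are in mm, angles in rad, forces in N, time in s.
With the tool pointing down it reaches from about 350 to 975 mm from the base axis. Payload 7.1 kg.
Tool frame: the origin (TCP) lies at the very end of the fingers, on their centre line; the grasp point (between the pads) lies 19 mm behind it (ctrl.tcp_to_grasp is the distance from the TCP to the grasp point, in mm); z points along the fingers, x is the direction in which the jaws open and shut, and the axes are right-handed (so a half turn about z gives the same grasp; the last joint's range is limited). The gripper opens to 88 mm and grips with 3 to 60 N. Pads are 20 mm wide; open, the fingers measure 115 mm over their backs; the gripper's body (75 mm by 178 mm) begins 61 mm behind the grasp point.
Start: joints at [-1.138, 0.423, 1.63, -0, 1.089, -0.019], TCP at [272.88, -562.264, 222.675] pointing down, gripper open.
Joint ranges: [-3, 3], [-0.9, 2.11], [0.09, 2.58], [-1.31, 4.45], [0.11, 2.69], [-2.54, 2.54]. Speed limits (rad/s): [2.39, 2.39, 3.01, 3.14, 3.14, 3.14].

INTERFACE

Orientations are given as a rotation vector (axis times angle).
In Python, from workcell import get_obs, viewer, ctrl, masks_of gives the robot as it stands. The module is installed in compiled form; this text tells all that it offers.
- The arm moves only by the shell command python3 -m inch 'ROWS'. ROWS is JSON, a list of rows, each an object of numbers: "tx", "ty", "tz": the shift along the tool's x, y, z in cm; "ax", "ay", "az": the turn, a rotation vector about the tool's x, y, z in degrees; "jaw": the opening, from 0 (shut) to 1 (fully open). In form: [{"tx": .., "ty": .., "tz": .., "ax": .., "ay": .., "az": .., "jaw": ..}, ...]. A call has 1 to 12 rows; each row shifts and turns the commanded pose from where the row before left it, along the tool's axes as they then stand; what a row does not reach is not made up. A row lasts 1/8 s, in which the tool goes at most 62.5 mm and 10.7 degrees, less where a joint would pass 70% of its speed; a pose out of reach is approached as far as the arm can. A call is refused whole if a number of a shift passes 6.25 or a number of a turn 10.7, either way. A call with a gripper value outside its range is refused whole. The fingers move at their own pace and stop on an object; the grip force is fixed at half the most. Time passes only in rows, so rows that do not move let the fingers close. It gives the time, the measured TCP pose, the force and the opening at its end, in the units of the state.
- get_obs(): the state, without advancing time (a new reading comes with each control period).
- viewer.get_image(name): name is "side" or "top" or "wrist"; returns (picture, depth): 400x640x3 uint8, red, green, blue; 400x640 float32, mm along the optical axis (not along the pixel's ray), 0 where there is no reading.
- viewer.get_calibration(name): a dict with "fx", "fy", "cx", "cy" (pixels), "rvec" (rotation vector, rad) and "tvec" (3), from world to camera coordinates, as OpenCV has them. Camera axes: x right, y down, z forward; pixel columns grow to the right and rows downward; lengths in mm; the calibration is good to about 2 mm. A picture is of the moment at which its call begins: read the wrist's pose just before it. get_calibration takes no time and is no camera call; for the wrist camera it gives the pose at the moment of the call.
- ctrl.close_job(): hands the job in, once; it reports no verdict.
Trained networks look in the newest picture that a camera, given by its name, has taken for a name from the list of things; names that differ only in an ending like _2 or _b are one class to them, and where a whole thing is asked for, a point or a joint stands for the part that bears it (a point fixed in the world has none). Each returns a list of dicts, best first, with "score" (0 to 1); they miss things now and then, are a little off and sometimes report something else, mostly with a low value. They report only what shows in the picture. A call takes as long as a camera call.
- masks_of(camera, thing): "pixels" (400x640 bool, what is visible of it) and "location" ([column, row] in pixels, amid what is visible of it).
The state is a dict: "t": time; "qpos": joint angles; "qvel": joint speeds; "joint_torque": joint torques, N m; "ee_pos": TCP position; "orientation": TCP orientation; "ft_force": force on the tool from outside, world axes, zero at the start; "moment": the same for the moment, N m; "width": finger opening in mm.
Only numpy, scipy, OpenCV 4.12 (cv2) and the standard library are available. Lean on these libraries where they do the work, as an engineer would, in place of code of your own. Each camera call takes 0.05 s, during which the arm holds its last target. There are 200 camera calls.

## Working session

There is one attempt and no reset: what is moved stays moved. The work goes in short steps, Python scripts to look and compute and a shell command to move; the robot and the scene stay as the last step left them, time stands still between calls to the robot, and variables do not carry over. Pictures are saved under pics/ and viewed, about 8 in all and at most 12, crops included, and the job is handed in when it is done.

```bash
mkdir -p pics
cat > h.py <<'E'
import numpy as np, cv2
from scipy.spatial.transform import Rotation as R
from workcell import get_obs, viewer, ctrl, masks_of
def cloud(name,depth,mask=None):
    c=viewer.get_calibration(name)
    v,u=np.nonzero((depth>0)&(mask if mask is not None else True))
    z=depth[v,u]; p=np.c_[(u-c['cx'])/c['fx']*z,(v-c['cy'])/c['fy']*z,z]
    Rm=R.from_rotvec(np.ravel(c['rvec'])).as_matrix()
    return (p-np.ravel(c['tvec']))@Rm
E
python3 - <<'E'
from h import *
o=get_obs();print(o['t'],o['ee_pos'],o['orientation'],o['width'],R.from_rotvec(o['orientation']).as_matrix().round(2))
ims=[]
for n in ['top','side']:
    im,d=viewer.get_image(n); ims.append(im)
    for th in ['wide_door','wide_grip','narrow_door','tub']:
        for m in masks_of(n,th)[:2]:
            P=cloud(n,d,m['pixels']); print(n,th,round(m['score'],2),m['location'],m['pixels'].sum(),np.percentile(P,[2,50,98],axis=0).round(0).tolist() if len(P) else None)
cv2.imwrite('pics/a.png',cv2.cvtColor(cv2.resize(np.vstack(ims),None,fx=.75,fy=.75),cv2.COLOR_RGB2BGR))
E
```

```text
0.0 [ 272.65125893 -561.76071785  221.91681173] [-2.66180943e+00  1.66703739e+00  2.03849443e-03] 87.38781016500334 [[ 0.44 -0.9  -0.  ]
 [-0.9  -0.44  0.  ]
 [-0.   -0.   -1.  ]]
top wide_door 0.91 [242.4, 158.4] 1543 [[600.0, 92.0, 32.0], [652.0, 186.0, 237.0], [681.0, 299.0, 248.0]]
top wide_grip 0.85 [240.4, 162.8] 1732 [[599.0, 92.0, 1.0], [653.0, 189.0, 230.0], [692.0, 301.0, 248.0]]
top narrow_door 0.87 [409.4, 161.4] 1424 [[620.0, -288.0, -0.0], [663.0, -223.0, 193.0], [680.0, -155.0, 228.0]]
top tub 0.87 [405.7, 215.5] 924 [[489.0, -266.0, 3.0], [529.0, -235.0, 11.0], [568.0, -185.0, 66.0]]
side wide_door 0.86 [218.2, 240.9] 9287 [[599.0, 105.0, 13.0], [656.0, 215.0, 149.0], [678.0, 305.0, 246.0]]
side wide_grip 0.7 [216.9, 241.8] 9372 [[599.0, 105.0, 12.0], [656.0, 215.0, 149.0], [679.0, 305.0, 246.0]]
side narrow_door 0.57 [327.4, 161.1] 2480 [[619.0, -482.0, -3.0], [663.0, -214.0, 131.0], [752.0, -153.0, 225.0]]
```

View pics/a.png

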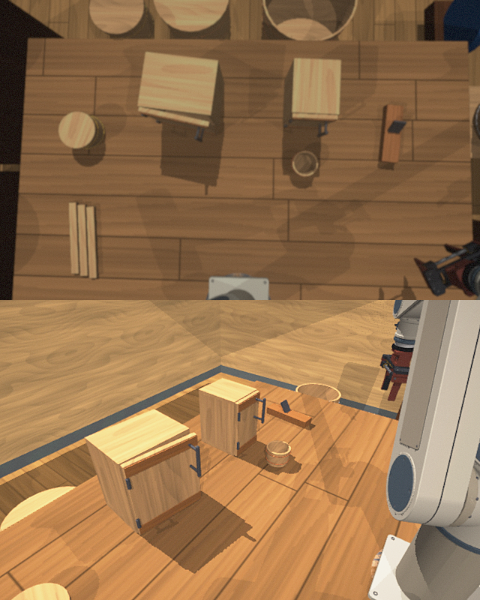

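The top view shows the wide cupboard on the left, its door slightly ajar and its handle near (200,132). The narrow cupboard is on the right, with the tub in front of it at (305,163). Next I'll fit the door plane and the handle.

Run:
```python
from h import *
cl={}
for n in ['top','side']:
    im,d=viewer.get_image(n); cl[n]=cloud(n,d)
    m=masks_of(n,'wide_door')[0]['pixels'] 
    cl[n+'m']=cloud(n,d,m)
P=cl['sidem']; P=P[(P[:,2]>20)&(P[:,2]<240)]
best=None
rng=np.random.default_rng(0)
for _ in range(500):
    a,b=P[rng.choice(len(P),2,False)][:,:2]; t=b-a
    if np.linalg.norm(t)<60: continue
    t/=np.linalg.norm(t); nn=np.array([-t[1],t[0]]); k=abs((P[:,:2]-a)@nn)<3
    if best is None or k.sum()>best.sum(): best=k
Q=P[best]; c=Q[:,:2].mean(0); t=np.linalg.svd(Q[:,:2]-c,full_matrices=False)[2][0]
if t[1]<0:t=-t
nx=np.array([t[1],-t[0]]) # into door (+x)
s=(Q[:,:2]-c)@t
print('plane',len(Q),len(P),c,'t',t,'angle deg',np.degrees(np.arctan2(-t[0],t[1])),'extent',c+t*np.percentile(s,.5),c+t*np.percentile(s,99.5))
for n in ['top','side']:
    A=cl[n]; o=(A[:,:2]-c)@nx; s=(A[:,:2]-c)@t
    k=(o<-25)&(o>-60)&(abs(s)<160)&(A[:,2]>120)&(A[:,2]<260)
    B=A[k]; print(n,'handle',k.sum()); 
    if k.sum(): print(np.percentile(B,[5,50,95],axis=0).round(1), 'off',np.percentile(o[k],[5,50,95]).round(1))
# box top
A=cl['top']; k=(abs(A[:,2]-250)<8)&(A[:,1]>50)&(A[:,1]<360)&(A[:,0]>550)
r=cv2.minAreaRect(A[k][:,:2].astype(np.float32)); print('box',r, cv2.boxPoints(r).round(0).tolist())
k=(A[:,1]>310)&(A[:,1]<600)&(A[:,0]>400)&(A[:,0]<800)&(A[:,2]>15)
if k.sum(): print('left thing',k.sum(),np.percentile(A[k],[2,50,98],axis=0).round(0).tolist())
k=(A[:,1]<-60)&(A[:,1]>-350)&(A[:,0]>540)&(A[:,0]<900)&(A[:,2]>180)
print('narrow',np.percentile(A[k],[1,50,99],axis=0).round(0).tolist())
```

```text
plane 7146 8087 [654.876545   210.87895471] t [0.1992193  0.97995493] angle deg -11.491309690357559 extent [632.25846511  99.62116662] [674.2087289  305.97349992]
top handle 80
[[592.2 124.9 151.3]
 [598.9 127.  221.5]
 [611.3 131.9 240.7]] off [-45.2 -38.4 -26.2]
side handle 244
[[592.7 129.5 145. ]
 [595.6 135.2 192.6]
 [608.8 137.9 237.6]] off [-45.8 -43.  -29.4]
box ((741.1229248046875, 188.92852783203125), (221.1412353515625, 202.8502960205078), 83.4747085571289) [[628.0, 91.0], [829.0, 68.0], [854.0, 287.0], [653.0, 310.0]]
left thing 1672 [[571.0, 521.0, 19.0], [629.0, 555.0, 82.0], [691.0, 598.0, 86.0]]
narrow [[637.0, -295.0, 190.0], [747.0, -224.0, 228.0], [841.0, -155.0, 232.0]]
```

```bash
python3 -m inch '[{"tz":-5,"jaw":1},{"tz":-5,"jaw":1},{"tx":-3.4,"ty":-4.2},{"tx":-3.4,"ty":-4.2},{"tx":-3.4,"ty":-4.2},{"tx":-3.4,"ty":-4.2},{"tx":-3.4,"ty":-4.2},{"tx":-3.4,"ty":-4.2},{"tx":-3.4,"ty":-4.2},{"tx":-3.4,"ty":-4.2},{"tx":-3.4,"ty":-4.2},{"tx":-3.4,"ty":-4.2}]'
```

```text
$[0]: bad value
```

```bash
python3 -m inch '[{"tx":0,"ty":0,"tz":-5,"ax":0,"ay":0,"az":0,"jaw":1},{"tx":0,"ty":0,"tz":-5,"ax":0,"ay":0,"az":0,"jaw":1},{"tx":-3.4,"ty":-4.2,"tz":0,"ax":0,"ay":0,"az":0,"jaw":1},{"tx":-3.4,"ty":-4.2,"tz":0,"ax":0,"ay":0,"az":0,"jaw":1},{"tx":-3.4,"ty":-4.2,"tz":0,"ax":0,"ay":0,"az":0,"jaw":1},{"tx":-3.4,"ty":-4.2,"tz":0,"ax":0,"ay":0,"az":0,"jaw":1},{"tx":-3.4,"ty":-4.2,"tz":0,"ax":0,"ay":0,"az":0,"jaw":1},{"tx":-3.4,"ty":-4.2,"tz":0,"ax":0,"ay":0,"az":0,"jaw":1},{"tx":-3.4,"ty":-4.2,"tz":0,"ax":0,"ay":0,"az":0,"jaw":1},{"tx":-3.4,"ty":-4.2,"tz":0,"ax":0,"ay":0,"az":0,"jaw":1},{"tx":-3.4,"ty":-4.2,"tz":0,"ax":0,"ay":0,"az":0,"jaw":1},{"tx":-3.4,"ty":-4.2,"tz":0,"ax":0,"ay":0,"az":0,"jaw":1}]'
```

```text
t: 2.2
ee_pos: [502.9, -71.3, 323.0]
orientation: [-2.662, 1.667, -0.001]
ft_force: [0.6, -0.8, -0.5]
width: 88.2
```

```bash
python3 -m inch '[{"tx":-3.94,"ty":-3.52,"tz":0,"ax":0,"ay":0,"az":0,"jaw":1},{"tx":-3.94,"ty":-3.52,"tz":0,"ax":0,"ay":0,"az":0,"jaw":1},{"tx":-3.94,"ty":-3.52,"tz":0,"ax":0,"ay":0,"az":0,"jaw":1},{"tx":-3.94,"ty":-3.52,"tz":0,"ax":0,"ay":0,"az":0,"jaw":1},{"tx":0,"ty":0,"tz":0,"ax":0,"ay":0,"az":-10.2,"jaw":1},{"tx":0,"ty":0,"tz":0,"ax":0,"ay":0,"az":-10.2,"jaw":1},{"tx":0,"ty":0,"tz":0,"ax":0,"ay":0,"az":-10.2,"jaw":1},{"tx":0,"ty":0,"tz":0,"ax":0,"ay":0,"az":-10.2,"jaw":1},{"tx":0,"ty":0,"tz":0,"ax":0,"ay":0,"az":-10.2,"jaw":1},{"tx":0,"ty":0,"tz":0,"ax":0,"ay":0,"az":-10.2,"jaw":1},{"tx":0,"ty":0,"tz":0,"ax":0,"ay":0,"az":-10.2,"jaw":1},{"tx":0,"ty":0,"tz":0,"ax":0,"ay":0,"az":-10.2,"jaw":1}]'
python3 -m inch '[{"tx":0,"ty":0,"tz":0,"ax":0,"ay":0,"az":-10.2,"jaw":1},{"tx":0,"ty":0,"tz":0,"ax":0,"ay":0,"az":-10.2,"jaw":1},{"tx":0,"ty":0,"tz":0,"ax":0,"ay":0,"az":-10.2,"jaw":1},{"tx":0,"ty":0,"tz":0,"ax":0,"ay":0,"az":-10.2,"jaw":1},{"tx":0,"ty":0,"tz":0,"ax":0,"ay":0,"az":-10.2,"jaw":1},{"tx":0,"ty":0,"tz":0,"ax":0,"ay":0,"az":-10.2,"jaw":1},{"tx":0,"ty":0,"tz":0,"ax":0,"ay":0,"az":0,"jaw":1}]'
python3 - <<'E'
from h import *
o=get_obs(); M=R.from_rotvec(o['orientation']).as_matrix(); print(o['t'],o['ee_pos'],M.round(3),o['qpos'])
im,d=viewer.get_image('wrist'); A=cloud('wrist',d)
cv2.imwrite('pics/w1.png',cv2.cvtColor(im,cv2.COLOR_RGB2BGR))
k=(A[:,0]>575)&(A[:,0]<620)&(A[:,1]>100)&(A[:,1]<165)&(A[:,2]>225)&(A[:,2]<255); print(k.sum())
if k.sum(): print(np.percentile(A[k],[5,50,95],axis=0).round(1))
E
```

```text
t: 3.7
ee_pos: [560.1, 130.2, 322.7]
orientation: [-3.104, -0.487, 0.0]
ft_force: [0.1, -0.0, 0.9]
width: 87.9
t: 4.58
ee_pos: [560.1, 130.3, 322.7]
orientation: [-2.431, -1.99, -0.0]
ft_force: [0.5, 0.1, 0.3]
width: 87.6
4.575 [560.12800259 130.26149428 322.70344336] [[ 0.198  0.98   0.   ]
 [ 0.98  -0.198  0.   ]
 [ 0.     0.    -1.   ]] [ 2.07776929e-01  2.49163598e-01  1.64086300e+00  4.66942210e-05
  1.25151536e+00 -1.16402325e+00]
269
[[594.4 124.4 227.3]
 [600.1 128.8 232.7]
 [618.6 134.4 240.4]]
```

View pics/w1.png

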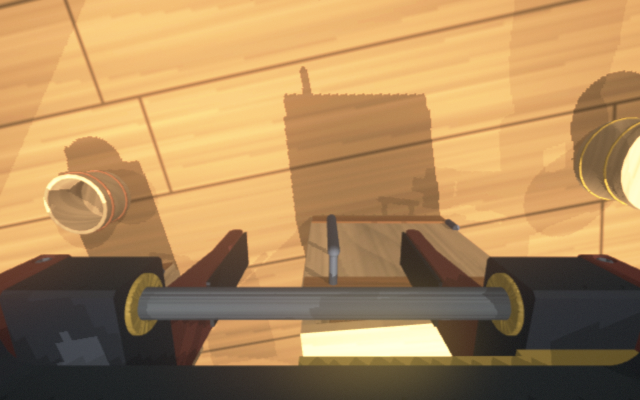

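The wrist view shows the bar between the open fingers at about (333,250). The depth puts its top at about (598,129,242), which agrees with the first fit. I'll move over it, descend and close.

```bash
python3 -m inch '[{"tx":0.65,"ty":3.74,"tz":0,"ax":0,"ay":0,"az":0,"jaw":1},{"tx":0,"ty":0,"tz":3,"ax":0,"ay":0,"az":0,"jaw":1},{"tx":0,"ty":0,"tz":3,"ax":0,"ay":0,"az":0,"jaw":1},{"tx":0,"ty":0,"tz":3,"ax":0,"ay":0,"az":0,"jaw":1},{"tx":0,"ty":0,"tz":3,"ax":0,"ay":0,"az":0,"jaw":1},{"tx":0,"ty":0,"tz":0,"ax":0,"ay":0,"az":0,"jaw":1}]'
python3 - <<'E'
from h import *
print(get_obs()['ee_pos'])
im,d=viewer.get_image('wrist')
cv2.imwrite('pics/w2.png',cv2.cvtColor(im,cv2.COLOR_RGB2BGR))
E
```

```text
t: 5.38
ee_pos: [596.5, 129.0, 200.5]
orientation: [-2.431, -1.987, 0.007]
ft_force: [-0.4, 0.0, -0.1]
width: 88.0
[596.52600841 128.96265441 200.48443312]
```

View pics/w2.png

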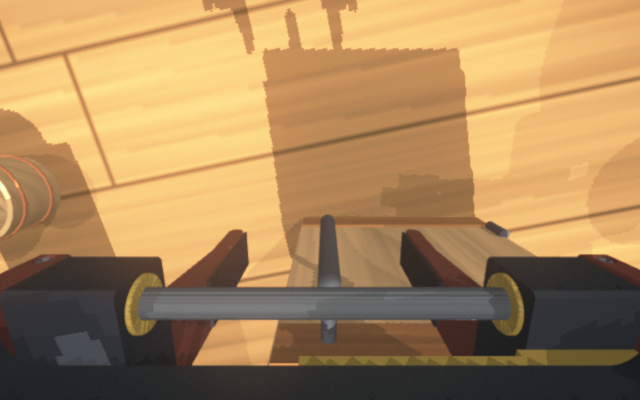

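The bar (column 328) is centred between the fingers (240 and 405).

```bash
python3 -m inch '[{"tx":0,"ty":0,"tz":0,"ax":0,"ay":0,"az":0,"jaw":0},{"tx":0,"ty":0,"tz":0,"ax":0,"ay":0,"az":0,"jaw":0},{"tx":0,"ty":0,"tz":0,"ax":0,"ay":0,"az":0,"jaw":0},{"tx":0,"ty":0,"tz":0,"ax":0,"ay":0,"az":0,"jaw":0},{"tx":0,"ty":0,"tz":0,"ax":0,"ay":0,"az":0,"jaw":0},{"tx":0,"ty":0,"tz":0,"ax":0,"ay":0,"az":0,"jaw":0},{"tx":0,"ty":0,"tz":0,"ax":0,"ay":0,"az":0,"jaw":0},{"tx":0,"ty":0,"tz":0,"ax":0,"ay":0,"az":0,"jaw":0}]'
python3 - <<'E'
from h import *
# per-row arc of 5 deg cw about hinge at (tool x 186, tool y 40): rotation +5deg about tool z (down)
h=np.array([18.6,4.0]);
for a in (3,4,5):
    r=np.radians(a); c,s=np.cos(r),np.sin(r)
    print(a,(h-np.array([[c,-s],[s,c]])@h).round(3))
E
```

```text
t: 6.42
ee_pos: [598.7, 130.4, 202.7]
orientation: [-2.43, -1.99, -0.004]
ft_force: [7.0, 16.7, -8.9]
width: 11.5
3 [ 0.235 -0.968]
4 [ 0.324 -1.288]
5 [ 0.419 -1.606]
```

The width is 11.5 mm, so the bar is gripped. Now I'll pull along the arc at 5° per row.

```bash
python3 -m inch '[{"tx":0.235,"ty":-0.968,"tz":0,"ax":0,"ay":0,"az":3,"jaw":0},{"tx":0.324,"ty":-1.288,"tz":0,"ax":0,"ay":0,"az":4,"jaw":0},{"tx":0.324,"ty":-1.288,"tz":0,"ax":0,"ay":0,"az":4,"jaw":0},{"tx":0.324,"ty":-1.288,"tz":0,"ax":0,"ay":0,"az":4,"jaw":0},{"tx":0.324,"ty":-1.288,"tz":0,"ax":0,"ay":0,"az":4,"jaw":0},{"tx":0.324,"ty":-1.288,"tz":0,"ax":0,"ay":0,"az":4,"jaw":0}]'
python3 - <<'E'
from h import *
o=get_obs(); print(o['ee_pos'],o['ft_force'],o['moment'],o['width'],np.hypot(*(o['ee_pos'][:2]-np.array([674,303]))), R.from_rotvec(o['orientation']).as_matrix()[:2,0])
im,d=viewer.get_image('top'); A=cloud('top',d,masks_of('top','wide_door')[0]['pixels'])
k=(A[:,2]>242)&(A[:,2]<249); print(k.sum(),cv2.minAreaRect(A[k][:,:2].astype(np.float32)))
E
```

```text
t: 7.18
ee_pos: [537.3, 174.3, 202.7]
orientation: [-2.779, -1.464, -0.007]
ft_force: [7.0, 5.8, -8.4]
width: 10.6
[537.26708374 174.31079245 202.69661579] [ 7.00940928  5.79833852 -8.41995944] [ 0.97626437 -1.24940651  0.05696194] 10.567723782089 187.7679486161174 [0.56569428 0.82460512]
553 ((617.4622192382812, 211.37838745117188), (214.1807098388672, 17.909931182861328), 55.96946334838867)
```

The door is following: its top edge lies at 56° and the tool yaw is 55.5°. I need the cupboard's yaw to fix the final angle.

```bash
python3 -m inch '[{"tx":0.324,"ty":-1.288,"tz":0,"ax":0,"ay":0,"az":4,"jaw":0},{"tx":0.324,"ty":-1.288,"tz":0,"ax":0,"ay":0,"az":4,"jaw":0},{"tx":0.324,"ty":-1.288,"tz":0,"ax":0,"ay":0,"az":4,"jaw":0},{"tx":0.324,"ty":-1.288,"tz":0,"ax":0,"ay":0,"az":4,"jaw":0},{"tx":0.324,"ty":-1.288,"tz":0,"ax":0,"ay":0,"az":4,"jaw":0},{"tx":0.324,"ty":-1.288,"tz":0,"ax":0,"ay":0,"az":4,"jaw":0},{"tx":0.324,"ty":-1.288,"tz":0,"ax":0,"ay":0,"az":4,"jaw":0},{"tx":0.324,"ty":-1.288,"tz":0,"ax":0,"ay":0,"az":4,"jaw":0}]'
python3 - <<'E'
from h import *
o=get_obs(); print(o['ft_force'],o['moment'])
M=R.from_rotvec(o['orientation']).as_matrix(); print('tool yaw',np.degrees(np.arctan2(M[1,0],M[0,0])))
im,d=viewer.get_image('top'); A=cloud('top',d)
k=(abs(A[:,2]-250)<8)&(A[:,1]>40)&(A[:,1]<340)&(A[:,0]>690)&(A[:,0]<900); r=cv2.minAreaRect(A[k][:,:2].astype(np.float32)); print('box',r,cv2.boxPoints(r).round().tolist())
im2,_=viewer.get_image('side')
cv2.imwrite('pics/b.png',cv2.cvtColor(cv2.resize(np.vstack([im,im2]),None,fx=.75,fy=.75),cv2.COLOR_RGB2BGR))
k=(abs(A[:,2]-250)<8)&(A[:,1]>40)&(A[:,1]<340)&(A[:,0]>640)&(A[:,0]<900)
B=A[k]; 
# back and side edges: robust line fits
yb=np.arange(100,270,10); xb=[B[abs(B[:,1]-y)<5,0].max() for y in yb]; print('back edge yaw',np.degrees(np.arctan(np.polyfit(yb,xb,1)[0])))
xs=np.arange(700,820,10); ys=[B[abs(B[:,0]-x)<5,1].min() for x in xs]; print('right edge yaw',-np.degrees(np.arctan(np.polyfit(xs,ys,1)[0])))
E
```

```text
t: 8.28
ee_pos: [489.1, 266.6, 202.7]
orientation: [-3.075, -0.642, -0.006]
ft_force: [9.5, 1.4, -8.5]
width: 10.5
[ 9.52242786  1.36948444 -8.45786161] [ 0.09744628 -1.48433089  0.02222713]
tool yaw 23.56958088780258
box ((760.50830078125, 187.0401611328125), (221.22177124023438, 162.42425537109375), 83.99358367919922) [[668.0, 86.0], [830.0, 69.0], [853.0, 289.0], [691.0, 306.0]]
back edge yaw 6.09525272382843
right edge yaw 6.093086881436792
```

View pics/b.png

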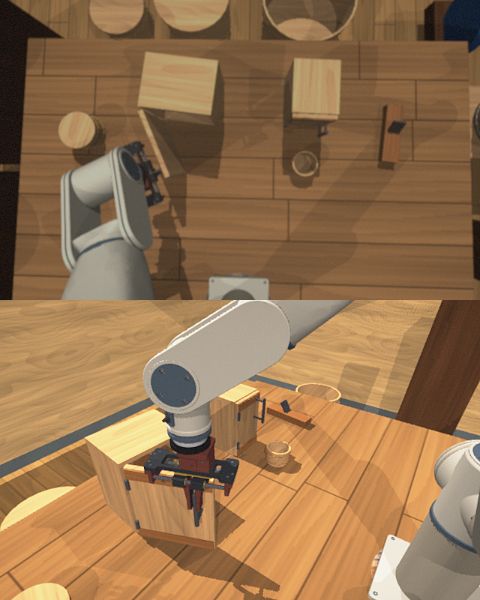

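The cupboard front's yaw is 83.9°, so a right angle means a tool yaw of about −6°. That leaves about 30° to go.

```bash
python3 -m inch '[{"tx":0.324,"ty":-1.288,"tz":0,"ax":0,"ay":0,"az":4,"jaw":0},{"tx":0.324,"ty":-1.288,"tz":0,"ax":0,"ay":0,"az":4,"jaw":0},{"tx":0.324,"ty":-1.288,"tz":0,"ax":0,"ay":0,"az":4,"jaw":0},{"tx":0.324,"ty":-1.288,"tz":0,"ax":0,"ay":0,"az":4,"jaw":0},{"tx":0.324,"ty":-1.288,"tz":0,"ax":0,"ay":0,"az":4,"jaw":0},{"tx":0.324,"ty":-1.288,"tz":0,"ax":0,"ay":0,"az":4,"jaw":0},{"tx":0.324,"ty":-1.288,"tz":0,"ax":0,"ay":0,"az":4,"jaw":0},{"tx":0.151,"ty":-0.647,"tz":0,"ax":0,"ay":0,"az":2,"jaw":0},{"tx":0,"ty":0,"tz":0,"ax":0,"ay":0,"az":0,"jaw":0},{"tx":0,"ty":0,"tz":0,"ax":0,"ay":0,"az":0,"jaw":0},{"tx":0,"ty":0,"tz":0,"ax":0,"ay":0,"az":0,"jaw":0}]'
python3 -m inch '[{"tx":0,"ty":0,"tz":0,"ax":0,"ay":0,"az":0,"jaw":1},{"tx":0,"ty":0,"tz":0,"ax":0,"ay":0,"az":0,"jaw":1},{"tx":0,"ty":0,"tz":0,"ax":0,"ay":0,"az":0,"jaw":1},{"tx":0,"ty":0,"tz":0,"ax":0,"ay":0,"az":0,"jaw":1},{"tx":0,"ty":0,"tz":0,"ax":0,"ay":0,"az":0,"jaw":1},{"tx":0,"ty":0,"tz":0,"ax":0,"ay":0,"az":0,"jaw":1}]'
```

```text
t: 9.75
ee_pos: [494.4, 363.8, 202.7]
orientation: [-3.137, 0.172, -0.003]
ft_force: [4.8, -1.3, -3.3]
width: 10.3
t: 10.5
ee_pos: [493.2, 364.1, 202.7]
orientation: [3.137, -0.173, -0.0]
ft_force: [-1.2, -1.0, -0.0]
width: 67.2
```

Open to 67 mm and still clear of force. Now straight up, then back off toward the robot.

```bash
python3 -m inch '[{"tx":0,"ty":0,"tz":0,"ax":0,"ay":0,"az":0,"jaw":1},{"tx":0,"ty":0,"tz":0,"ax":0,"ay":0,"az":0,"jaw":1},{"tx":0,"ty":0,"tz":-2,"ax":0,"ay":0,"az":0,"jaw":1},{"tx":0,"ty":0,"tz":-3,"ax":0,"ay":0,"az":0,"jaw":1},{"tx":0,"ty":0,"tz":-4,"ax":0,"ay":0,"az":0,"jaw":1},{"tx":0,"ty":0,"tz":-4,"ax":0,"ay":0,"az":0,"jaw":1},{"tx":-3,"ty":-3,"tz":0,"ax":0,"ay":0,"az":0,"jaw":1},{"tx":-3,"ty":-3,"tz":0,"ax":0,"ay":0,"az":0,"jaw":1},{"tx":0,"ty":0,"tz":0,"ax":0,"ay":0,"az":0,"jaw":1},{"tx":0,"ty":0,"tz":0,"ax":0,"ay":0,"az":0,"jaw":1}]'
python3 - <<'E'
from h import *
ims=[]
for n in ['top','side']:
    im,d=viewer.get_image(n); ims.append(im)
    for th in ['wide_door','narrow_door','tub']:
        for m in masks_of(n,th)[:1]:
            P=cloud(n,d,m['pixels']); print(n,th,round(m['score'],2),np.percentile(P,[2,50,98],axis=0).round(0).tolist())
            if th=='wide_door':
                k=(P[:,2]>238)&(P[:,2]<250); r=cv2.minAreaRect(P[k][:,:2].astype(np.float32)); print(k.sum(),r,cv2.boxPoints(r).round().tolist())
cv2.imwrite('pics/c.png',cv2.cvtColor(cv2.resize(np.vstack(ims),None,fx=.75,fy=.75),cv2.COLOR_RGB2BGR))
E
```

```text
t: 11.75
ee_pos: [440.4, 430.0, 332.5]
orientation: [3.136, -0.172, 0.0]
ft_force: [0.2, -0.6, 0.0]
width: 88.0
top wide_door 0.86 [[462.0, 291.0, 4.0], [562.0, 302.0, 176.0], [668.0, 357.0, 248.0]]
855 ((567.157470703125, 326.7311706542969), (60.02054977416992, 215.63551330566406), 83.03550720214844) [[456.0, 310.0], [671.0, 284.0], [678.0, 343.0], [464.0, 370.0]]
top narrow_door 0.85 [[620.0, -303.0, -2.0], [663.0, -229.0, 191.0], [679.0, -156.0, 228.0]]
top tub 0.76 [[492.0, -266.0, 3.0], [530.0, -234.0, 10.0], [568.0, -185.0, 66.0]]
side wide_door 0.73 [[458.0, 307.0, -0.0], [488.0, 323.0, 112.0], [668.0, 368.0, 246.0]]
170 ((521.1709594726562, 316.1681823730469), (18.64760398864746, 127.26738739013672), 85.52942657470703) [[457.0, 312.0], [584.0, 302.0], [585.0, 321.0], [458.0, 330.0]]
side narrow_door 0.74 [[619.0, -286.0, 5.0], [663.0, -214.0, 134.0], [680.0, -153.0, 225.0]]
side tub 0.87 [[486.0, -265.0, 5.0], [526.0, -215.0, 41.0], [567.0, -182.0, 64.0]]
```

View pics/c.png

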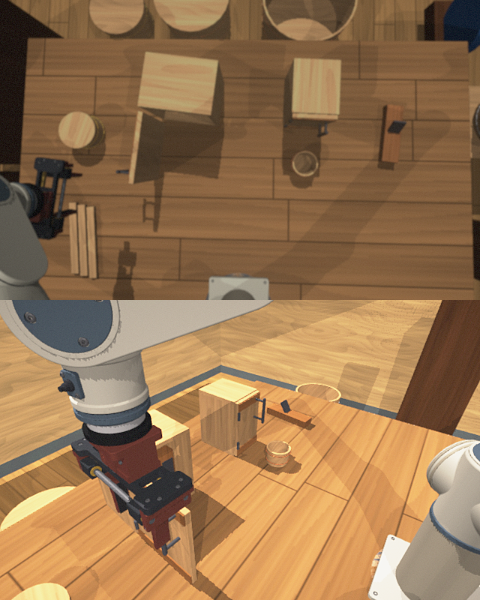

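The door stands at about 90° (top edge yaw −4.5° to −7°, with −6° being a right angle). The narrow door and the tub haven't moved, and the gripper is clear.

```bash
python3 -c "
from workcell import ctrl;print(ctrl.close_job())"
```

```text
the job is handed in; nothing more can be done
None
```

The wider cupboard's door is open to about a right angle. I gripped its handle about 20 mm below the top of the bar, swung the door round its hinge, let go, and lifted the gripper clear. The job was handed in after about 12 s, well inside the 38 s limit.

**Last checks:**
- **Wide door:** the side and top cameras put it at about 88.5° and 91°, and it stayed put after release.
- **Narrow cupboard:** its door is still shut, in the same place as before to within a few mm.
- **Tub:** it stands upright where it was, also within a few mm.
- **Forces:** with the gripper clear, the wrist force read close to zero. The highest reading I saw was about 20 N, while closing on the bar; it is read only at the end of each call.

No check failed. The 2.5° gap between the two camera readings is measurement scatter. My first move command was refused because every row needs all seven numbers; nothing moved.

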